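# Blow the dust off a sensor plate with the blue-capped air can

### The job

Blow the dust off the little sensor plate: press the blue cap of the air duster can that is clamped in front of it fully down, hold it down for a moment, then let it spring all the way back up. Do not press the yellow or the red cap on the other two cans.

Things in the scene. Friction and masses are not known exactly. Their poses are not given: they have to be found in the camera images.
- cap_blue_top (a point): centre of the blue spray cap's flat top, 214 mm above the table; z up, x where its nozzle points. Cap: upright cylinder 36 mm across, 24 tall, on a 60 mm aluminium can with a blue band (shoulder 37 mm below the cap top), clamped immovably on a white base plate. A green sensor plate on a thin post stands 105 to 130 mm off along x, its top about 195 mm above the table.
- cap_blue (a joint): how far the blue cap is pressed straight down, in m: 0 up, 0.010 fully down against its stop. It is sprung: it starts to move at about 2 N, takes about 7 N to reach the stop, and springs back by itself when let go.
- cap_yellow (a joint): the same for the yellow cap, on a like can of the same height with a yellow band, clamped in a round steel foot 110 mm across, at least 0.16 m from the other cans. Not to be pressed.
- cap_red (a joint): the same for the red cap, on a like can of the same height with a red band, clamped in a round steel foot 110 mm across, at least 0.16 m from the other cans. Not to be pressed.

How it is judged:
By the outcome, as a careful person would: the job done as asked, in the order asked, and still so for the second after the job is handed in, with the robot touching nothing.
It also fails if it takes over 26 s, if anything falls off the work surface, if the arm or the gripper's body presses on something with over 40 N, if the wrist force passes 120 N, or if a joint passes its speed limit or range.

### The arm

A 6-joint arm with a two-finger parallel gripper is mounted at the origin on the work surface. World frame = base frame: x ahead of the robot, y to its left, z up, the work surface at z = 0. Lengths are in m, angles in rad, forces in N, time in s.
With the tool pointing down it reaches from about 0.325 to 0.85 m from the base axis. Payload 15.5 kg.
Tool frame: the origin (TCP) lies at the very end of the fingers, on their centre line; the grasp point (between the pads) lies 19 mm behind it (grip_point_offset is the distance from the TCP to the grasp point, in m); x points along the fingers, z is the direction in which the jaws open and shut, and the axes are right-handed (so a half turn about x gives the same grasp; the last joint's range is limited). The gripper opens to 91 mm and grips with 3 to 60 N. Pads are 32 mm wide; open, the fingers measure 118 mm over their backs; the gripper's body (76 mm by 178 mm) begins 60 mm behind the grasp point.
Start: joints at [1.165, 0.494, 1.345, -0, 1.302, -0.096], TCP at [0.191, 0.595, 0.214] pointing down, gripper open.
Joint ranges: [-2.91, 2.91], [-0.82, 2.16], [0.22, 2.67], [-1.22, 4.37], [0.12, 2.79], [-3.08, 3.08]. Speed limits (rad/s): [1.89, 1.89, 2.57, 3.01, 3.01, 3.01].

### API

Orientations are given as a rotation vector (axis times angle).
In Python, from bench import read_state, camera, finish_job, grip_point_offset gives the robot as it stands. The module is installed in compiled form; this text tells all that it offers.
- The arm moves only by the shell command python3 -m pendant 'ROWS' [OPENING]. ROWS is JSON, a list of rows, each a list of 2 entries, a list of its own where there are three numbers: the shift along the tool's x, y, z in mm, then the turn, a rotation vector about the tool's x, y, z in rad. In form: [[[dx, dy, dz], [rx, ry, rz]], ...]. A call has 1 to 20 rows; each row shifts and turns the pose as measured when the row begins, along the tool's axes as they then stand; what a row does not reach is not made up. A row lasts 1/8 s, in which the tool goes at most 62.5 mm and 10.7 degrees, less where a joint would pass 70% of its speed; a pose out of reach is approached as far as the arm can. A call with a gripper value outside its range is refused whole. OPENING is the finger opening in mm, from 0 to 91.2, set as the call begins (- or left out, the last holds). The fingers move at their own pace and stop on an object; the grip force is fixed at half the most. Time passes only in rows, so rows that do not move let the fingers close. It gives the time, the measured TCP pose, the force and the opening at its end, in the units of the state.
- read_state(): the state, without advancing time (a new reading comes with each control period).
- camera(name): name is "scene" or "top" or "wrist"; returns a dict with "frame" (400x640x3 uint8, blue, green, red), "mtx" (3x3 intrinsics, pixels), "eye" and "attitude" of the camera in the world. Camera axes: x right, y up, looking along -z (the intrinsics and any distortion apply to the point x, -y, -z); pixel columns grow to the right and rows downward; lengths in m; the calibration is good to about 2 mm. The wrist camera is an equidistant fisheye: a pixel r from the principal point sees the ray r / f radians off the axis. A picture is of the moment at which its call begins. There is no depth.
- finish_job(): hands the job in, once; it reports no verdict.
The state is a dict: "clock": time; "qpos": joint angles; "dq": joint speeds; "joint_torque": joint torques, N m; "eef_pos": TCP position; "orientation": TCP orientation; "force": force on the tool from outside, world axes, zero at the start; "wrist_torque": the same for the moment, N m; "finger_gap": opening from 0.0 (shut) to 1.0 (fully open).
Only numpy, scipy, OpenCV 4.12 (cv2) and the standard library are available. Lean on these libraries where they do the work, as an engineer would, in place of code of your own. Each camera call takes 0.05 s, during which the arm holds its last target.

## Working session

There is one attempt and no reset: what is moved stays moved. The work goes in short steps, Python scripts to look and compute and a shell command to move; the robot and the scene stay as the last step left them, time stands still between calls to the robot, and variables do not carry over. Pictures are saved under pics/ and viewed, and the job is handed in when it is done.

```bash
mkdir -p pics
python3 - <<'E'
from bench import read_state,camera,grip_point_offset
import cv2,numpy as np
s=read_state();print(s)
for n in("scene","top","wrist"):
    c=camera(n);cv2.imwrite(f"pics/{n}0.png",c["frame"]);print(n,c["mtx"],c["eye"],c["attitude"],[k for k in c])
E
```

```text
{'clock': 0.0, 'qpos': array([ 1.16451001e+00,  4.94211875e-01,  1.34611590e+00, -5.43705276e-06,
        1.30250621e+00, -9.55389757e-02]), 'dq': array([-0.00075323, -0.00112786,  0.00040943, -0.0003596 ,  0.00143124,
        0.00044822]), 'joint_torque': array([ 5.59831624e-04, -8.78851032e+01, -3.81861770e+01,  7.09054526e-02,
        5.32704731e-02, -1.56275878e-04]), 'eef_pos': array([0.19097907, 0.59471185, 0.21332559]), 'orientation': array([-0.97798832,  1.341425  ,  0.97693176]), 'force': array([-0.45277445, -1.00373706,  0.24010567]), 'wrist_torque': array([-0.04760583,  0.01326051, -0.03072131]), 'finger_gap': 1.0001830608521254}
scene [[450.11593587   0.         317.97578818]
 [  0.         450.11593587 186.7974383 ]
 [  0.           0.           1.        ]] [0.99205255 0.52824726 0.69980827] [0.42779794 1.17820238 2.18505355] ['frame', 'mtx', 'eye', 'attitude']
top [[424.59163703   0.         319.81145661]
 [  0.         424.59163703 204.66200116]
 [  0.           0.           1.        ]] [0.45439624 0.01677848 1.06279608] [ 0.05797673 -0.06797687 -1.55742678] ['frame', 'mtx', 'eye', 'attitude']
wrist [[309.70691629   0.         317.46680674]
 [  0.         309.70691629 194.26042217]
 [  0.           0.           1.        ]] [0.11953311 0.61821608 0.38454109] [-0.23322529 -0.16816659  1.25171946] ['frame', 'mtx', 'eye', 'attitude']
```

View pics/top0.png

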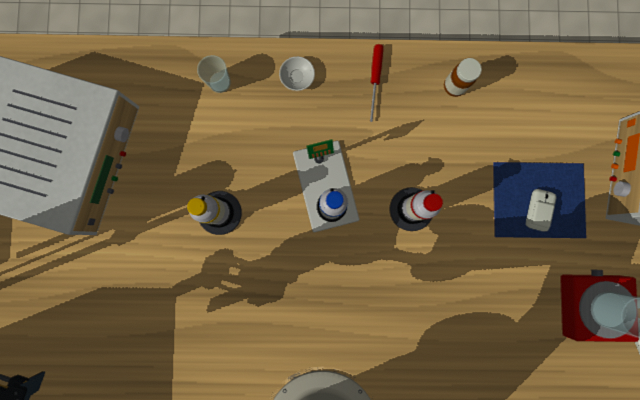

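View pics/scene0.png

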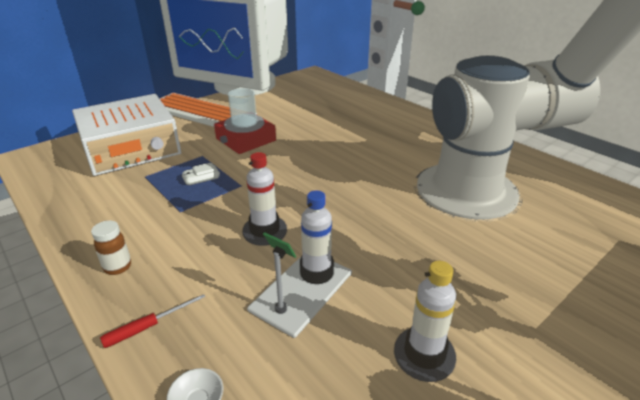

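The top view shows the blue cap near (335,200), yellow at (196,206) and red at (432,202), with the green plate at (320,149). In the scene view the blue cap is near (316,200), the plate at (279,243).

```bash
cat > h.py <<'E'
import cv2,numpy as np
from scipy.spatial.transform import Rotation as R
def ray(c,u,v):
    K=c["mtx"];d=np.array([(u-K[0,2])/K[0,0],-(v-K[1,2])/K[1,1],-1.])
    return np.array(c["eye"]),R.from_rotvec(c["attitude"]).apply(d)
def plane(c,u,v,z):
    e,d=ray(c,u,v);return e+d*(z-e[2])/d[2]
def proj(c,p):
    q=R.from_rotvec(c["attitude"]).inv().apply(np.array(p)-c["eye"]);K=c["mtx"]
    return K[0,0]*q[0]/-q[2]+K[0,2],-K[1,1]*q[1]/-q[2]+K[1,2]
def tri(a,b):
    (e1,d1),(e2,d2)=a,b
    s=np.linalg.lstsq(np.c_[d1,-d2],e2-e1,rcond=None)[0]
    p,q=e1+s[0]*d1,e2+s[1]*d2;return (p+q)/2,np.linalg.norm(p-q)
E
python3 - <<'E'
from h import *
from bench import camera
C={n:camera(n) for n in("top","scene")}
for n,roi in(("top",(180,225,300,370)),("scene",(180,225,290,345))):
    f=C[n]["frame"];h=cv2.cvtColor(f,cv2.COLOR_BGR2HSV)
    m=cv2.inRange(h,(105,130,50),(125,255,255));k=np.zeros_like(m);r=roi;k[r[0]:r[1],r[2]:r[3]]=m[r[0]:r[1],r[2]:r[3]]
    nn,l,st,ce=cv2.connectedComponentsWithStats(k)
    print(n,[(st[i].tolist(),ce[i].round(1)) for i in range(1,nn) if st[i,4]>8])
    x0,y0,x1,y1=(290,140,350,230) if n=="top" else (255,180,345,330)
    cv2.imwrite(f"pics/{n}z.png",cv2.resize(f[y0:y1,x0:x1],None,fx=(8 if n=="top" else 4)*.8,fy=(8 if n=="top" else 4)*.8,interpolation=cv2.INTER_CUBIC))
E
```

```text
top [([326, 191, 17, 18, 240], array([334.2, 199.4]))]
scene [([308, 192, 17, 17, 222], array([316.3, 199.4]))]
```

View pics/topz.png

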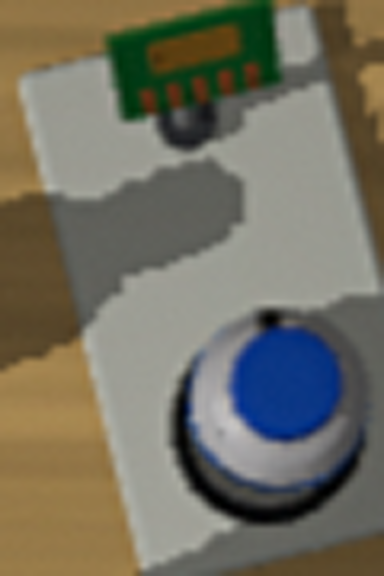

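View pics/scenez.png

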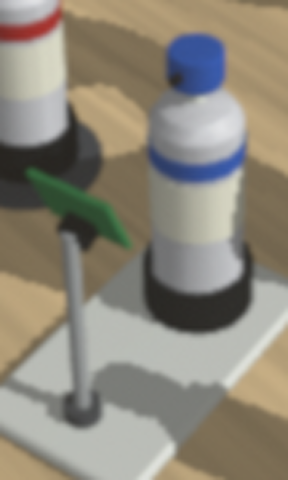

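Run:
```python
from h import *
from bench import camera,read_state
C={n:camera(n) for n in("top","scene")}
a=plane(C["top"],335.0,199.7,.214);b=plane(C["scene"],316.2,194.7,.214)
print(a,b,tri(ray(C["top"],335,199.7),ray(C["scene"],316.2,194.7)))
for u,v in((196,206),(432,202)):print(plane(C["top"],u,v,.214))
s=read_state();Rt=R.from_rotvec(s["orientation"]);print(s["eef_pos"],s["clock"]);print(Rt.as_matrix().round(3))
t=(a+b)/2;t[2]=.27
print(Rt.inv().apply(t-s["eef_pos"])*1000)
```

```text
[ 0.53313885 -0.01859569  0.214     ] [ 0.53674004 -0.01392548  0.214     ] (array([ 0.53327267, -0.01854056,  0.21008906]), np.float64(0.0006296298214394888))
[0.51691621 0.25948717 0.214     ]
[ 0.53099448 -0.2136719   0.214     ]
[0.19111666 0.59498386 0.21379964] 0.35
[[-0.    -0.952  0.306]
 [-0.     0.306  0.952]
 [-1.    -0.    -0.   ]]
[ -56.06293868 -514.26733784 -476.84212623]
```

```bash
python3 -m pendant '[[[-40,0,0],[0,0,0]],[[-30,0,0],[0,0,0]],[[0,-43,-40],[0,0,0]],[[0,-43,-40],[0,0,0]],[[0,-43,-40],[0,0,0]],[[0,-43,-40],[0,0,0]],[[0,-43,-40],[0,0,0]],[[0,-43,-40],[0,0,0]],[[0,-43,-40],[0,0,0]],[[0,-43,-40],[0,0,0]],[[0,-43,-40],[0,0,0]],[[0,-43,-40],[0,0,0]]]' 0
cat > d.py <<'E'
from h import *
from bench import read_state
s=read_state();Rt=R.from_rotvec(s["orientation"])
print(s["clock"],s["eef_pos"],s["force"],s["finger_gap"],Rt.as_matrix().round(3)[:,0])
print(Rt.inv().apply(np.array([.534,-.0175,.24])-s["eef_pos"])*1000)
E
python3 d.py
```

```text
clock: 1.85
eef_pos: [0.4857, 0.0704, 0.287]
orientation: [-0.982, 1.333, 0.98]
force: [0.4, 1.8, -0.5]
finger_gap: 0.006
1.85 [0.4856885  0.07039817 0.286984  ] [ 0.36472456  1.83202558 -0.54841056] 0.006053586826501459 [ 0.005  0.002 -1.   ]
[ 47.05434716 -72.25992989 -69.51241006]
```

```bash
python3 -m pendant '[[[0,-36,-35],[0,0,0]],[[0,-36,-34],[0,0,0]],[[20,0,0],[0,0,0]],[[0,0,0],[0,0,0]],[[0,0,0],[0,0,0]]]'
python3 d.py
python3 - <<'E'
from bench import camera
import cv2
for n in("scene","top","wrist"):
    c=camera(n);f=c["frame"]
    if n=="scene":f=cv2.resize(f[130:290,220:400],None,fx=3.5,fy=3.5,interpolation=cv2.INTER_CUBIC)
    cv2.imwrite(f"pics/{n}1.png",f)
E
```

```text
clock: 2.48
eef_pos: [0.5368, -0.0242, 0.2674]
orientation: [-0.98, 1.334, 0.975]
force: [0.5, -0.1, -0.8]
finger_gap: 0.002
2.475 [ 0.53678576 -0.02421127  0.26739898] [ 0.4804675  -0.06854535 -0.79977054] 0.0017661571200179647 [ 0.007  0.001 -1.   ]
[27.38861204  4.85831226  5.45584473]
```

View pics/scene1.png

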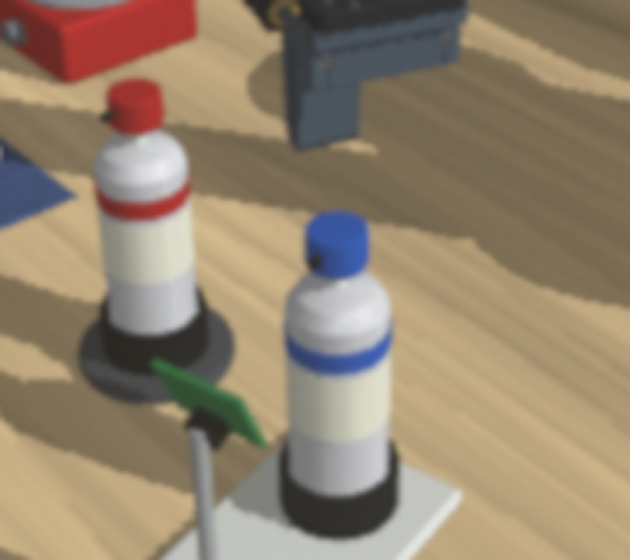

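View pics/wrist1.png

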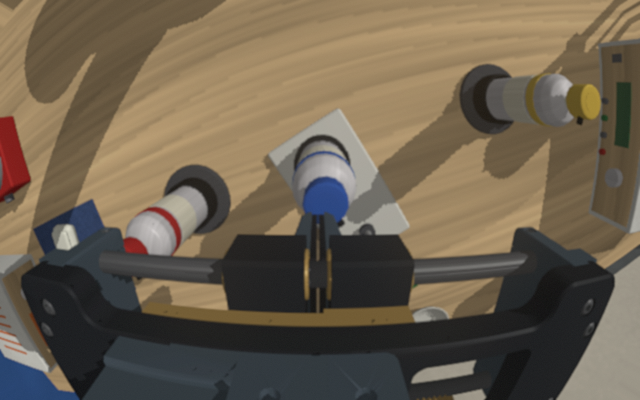

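The scene view shows the closed fingertips at about (313,170), above and behind the blue cap at (316,200). The wrist view has the blue cap top near (326,200), in line with the fingers. I'll check the calibration numerically.

Run:
```python
from h import *
from bench import camera,read_state
s=read_state();c=camera("scene");print("tcp proj scene",proj(c,s["eef_pos"]))
w=camera("wrist");f=w["frame"]
cv2.imwrite("pics/wz.png",cv2.resize(f[120:270,260:400],None,fx=4,fy=4,interpolation=cv2.INTER_CUBIC))
def wp(p):
    q=R.from_rotvec(w["attitude"]).inv().apply(np.array(p)-w["eye"]);v=np.array([q[0],-q[1],-q[2]])
    th=np.arctan2(np.hypot(v[0],v[1]),v[2]);n=v[:2]/np.hypot(*v[:2]);return np.array([w["mtx"][0,2],w["mtx"][1,2]])+w["mtx"][0,0]*th*n
print("tcp",wp(s["eef_pos"]))
t=np.array([.533,-.0185,.214])
P=[wp(t+.018*np.array([np.cos(a),np.sin(a),0])) for a in np.linspace(0,6.28,13)]
print("cap",wp(t)); print(((np.array(P)-[260,120])*4).round())
im=cv2.imread("pics/wz.png");cv2.polylines(im,[((np.array(P)-[260,120])*4).astype(int)],True,(0,255,255),1);
x=((wp(s["eef_pos"])-[260,120])*4).astype(int);cv2.circle(im,tuple(map(int,x)),4,(0,0,255),-1);cv2.imwrite("pics/wz2.png",im)
```

```text
tcp proj scene (np.float64(312.484300470963), np.float64(168.6636417485879))
tcp [317.16862643 239.19626986]
cap [322.3852692  204.14962386]
[[277. 421.]
 [318. 396.]
 [341. 356.]
 [340. 309.]
 [315. 269.]
 [271. 246.]
 [221. 249.]
 [179. 275.]
 [157. 317.]
 [160. 364.]
 [186. 402.]
 [229. 423.]
 [277. 421.]]
```

View pics/wz2.png

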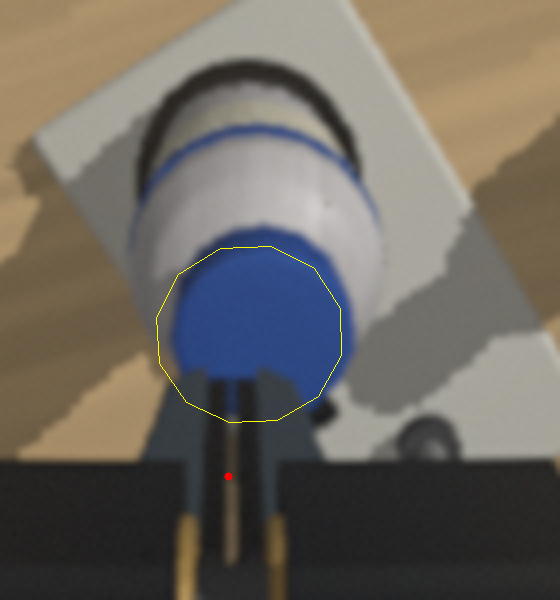

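```bash
python3 -m pendant '[[[15,5,6.5],[0,0,0]],[[15,0,0],[0,0,0]],[[0,0,0],[0,0,0]],[[0,0,0],[0,0,0]]]'
python3 d.py
python3 - <<'E'
from bench import camera
import cv2
for n,(y0,y1,x0,x1) in(("scene",(150,250,260,380)),("wrist",(120,270,260,400))):
    f=camera(n)["frame"][y0:y1,x0:x1]
    cv2.imwrite(f"pics/{n}2.png",cv2.resize(f,None,fx=4,fy=4,interpolation=cv2.INTER_CUBIC))
E
```

```text
clock: 3.22
eef_pos: [0.5347, -0.0159, 0.2374]
orientation: [-0.982, 1.332, 0.975]
force: [-0.4, 0.4, 0.6]
finger_gap: 0.004
3.225 [ 0.53470534 -0.01593973  0.23739291] [-0.40803388  0.42469574  0.5734317 ] 0.004383041450612534 [ 0.009  0.001 -1.   ]
[-2.6142156   0.17825646 -1.69202151]
```

View pics/scene2.png

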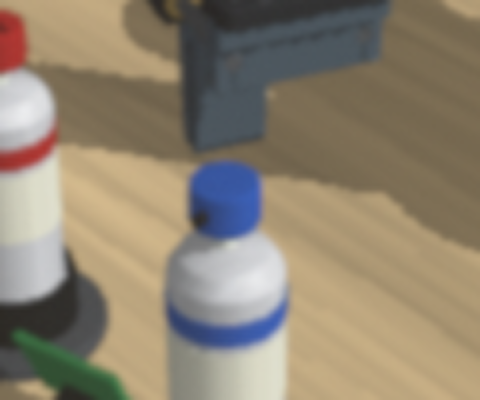

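View pics/wrist2.png

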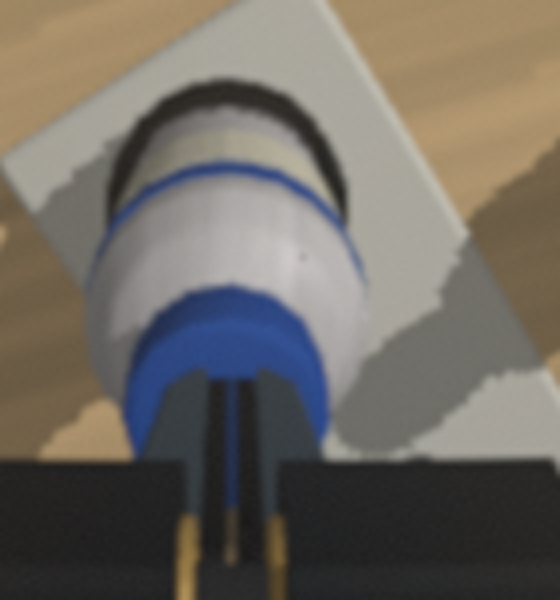

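The scene view shows the tips centred above the cap (both near zoomed x=225). The wrist view shows the fingers (x≈232) centred on the cap (x≈228). Next I descend.

```bash
python3 -m pendant '[[[10,0,0],[0,0,0]],[[8,0,0],[0,0,0]],[[0,0,0],[0,0,0]]]'
python3 -m pendant '[[[4,0,0],[0,0,0]],[[3,0,0],[0,0,0]],[[0,0,0],[0,0,0]],[[0,0,0],[0,0,0]]]'; python3 d.py
```

```text
clock: 3.7
eef_pos: [0.535, -0.0162, 0.2184]
orientation: [-0.982, 1.332, 0.974]
force: [-0.2, 0.6, 0.1]
finger_gap: 0.006
clock: 4.2
eef_pos: [0.5352, -0.0162, 0.2114]
orientation: [-0.982, 1.331, 0.974]
force: [-0.2, 0.9, 2.7]
finger_gap: 0.004
4.2 [ 0.53523381 -0.01619451  0.21136059] [-0.15768284  0.87432631  2.69310794] 0.004140105353424593 [ 0.01   0.001 -1.   ]
[-28.65061541   0.52355137  -1.52005253]
```

Contact: 2.7 N at z=0.2114. I keep pressing in small steps.

```bash
python3 -m pendant '[[[3,0,0],[0,0,0]],[[3,0,0],[0,0,0]],[[0,0,0],[0,0,0]]]'; python3 -m pendant '[[[1,0,0],[0,0,0]],[[0,0,0],[0,0,0]]]';python3 -m pendant '[[[1,0,0],[0,0,0]],[[0,0,0],[0,0,0]]]'
```

```text
clock: 4.58
eef_pos: [0.5353, -0.0162, 0.2054]
orientation: [-0.982, 1.331, 0.973]
force: [-2.7, -0.1, 6.7]
finger_gap: 0.005
clock: 4.82
eef_pos: [0.5353, -0.0162, 0.2044]
orientation: [-0.983, 1.331, 0.973]
force: [-2.1, -0.1, 7.2]
finger_gap: 0.003
clock: 5.08
eef_pos: [0.5353, -0.0162, 0.2044]
orientation: [-0.983, 1.33, 0.973]
force: [-3.5, 0.2, 6.5]
finger_gap: 0.005
```

```bash
python3 -m pendant '[[[2,0,0],[0,0,0]],[[0,0,0],[0,0,0]]]'; python3 -m pendant '[[[2,0,0],[0,0,0]]]'
```

```text
clock: 5.32
eef_pos: [0.5353, -0.0162, 0.2044]
orientation: [-0.984, 1.329, 0.972]
force: [-3.9, 0.2, 7.1]
finger_gap: 0.007
clock: 5.45
eef_pos: [0.5354, -0.0162, 0.2038]
orientation: [-0.985, 1.328, 0.971]
force: [-13.6, 1.8, 43.6]
finger_gap: 0.007
```

The stop is reached: force jumps at z≈0.204, about 10 mm below the contact point. I hold gently against it.

```bash
python3 -m pendant '[[[0,0,0],[0,0,0]],[[0.5,0,0],[0,0,0]],[[0.5,0,0],[0,0,0]],[[0.5,0,0],[0,0,0]],[[0.5,0,0],[0,0,0]],[[0.5,0,0],[0,0,0]],[[0.5,0,0],[0,0,0]],[[0.5,0,0],[0,0,0]],[[0.5,0,0],[0,0,0]]]'
python3 - <<'E'
from bench import camera
import cv2
f=camera("scene")["frame"][150:250,260:380]
cv2.imwrite("pics/scene3.png",cv2.resize(f,None,fx=4,fy=4,interpolation=cv2.INTER_CUBIC))
E
python3 d.py
```

```text
clock: 6.58
eef_pos: [0.5353, -0.0161, 0.2043]
orientation: [-0.987, 1.325, 0.968]
force: [-5.0, 0.1, 15.2]
finger_gap: 0.007
6.625 [ 0.5353097  -0.01617269  0.20428633] [-4.44612802 -0.1733733  15.51212381] 0.0053047567403251535 [ 0.018 -0.001 -1.   ]
[-35.72977105   0.22007883  -1.50935116]
```

View pics/scene3.png

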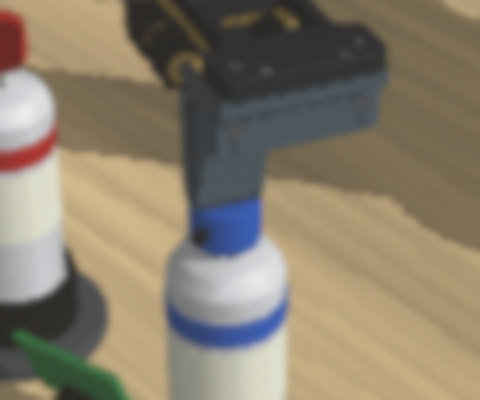

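The picture shows the blue cap pressed down against the shoulder under the tips (near (225,205) zoomed). The force is a steady 15 N, so the cap is on its stop and has been held for over 1 s. I release straight up.

```bash
python3 -m pendant '[[[-4,0,0],[0,0,0]],[[-6,0,0],[0,0,0]],[[-10,0,0],[0,0,0]],[[-20,0,0],[0,0,0]],[[-30,0,0],[0,0,0]],[[0,0,0],[0,0,0]],[[0,0,0],[0,0,0]]]'
python3 - <<'E'
from bench import camera
import cv2
f=camera("scene")["frame"]
cv2.imwrite("pics/scene4.png",cv2.resize(f[150:250,260:380],None,fx=4,fy=4,interpolation=cv2.INTER_CUBIC))
h=cv2.cvtColor(f,cv2.COLOR_BGR2HSV);m=cv2.inRange(h,(105,130,50),(125,255,255))[180:225,290:345]
n,l,s,c=cv2.connectedComponentsWithStats(m);print(s[1:],c[1:]+[290,180])
E
python3 d.py
```

```text
clock: 7.5
eef_pos: [0.5339, -0.016, 0.2769]
orientation: [-0.987, 1.325, 0.968]
force: [-0.3, -0.0, -0.4]
finger_gap: 0.009
[[ 18  11  17  18 230]] [[316.55217391 199.16521739]]
7.55 [ 0.53406007 -0.01605298  0.27701   ] [ 0.7430393  -0.71457782  0.599444  ] 0.00620520750309898 [ 0.018 -0.001 -1.   ]
[37.00450297  0.27235869 -1.55884498]
```

View pics/scene4.png

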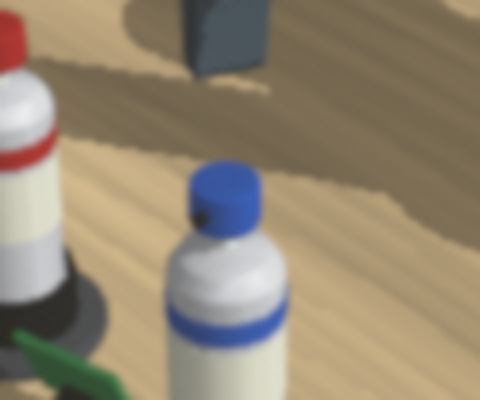

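The cap is back at its original height, centroid (316.6,199.2) against (316.3,199.4) at the start. The gripper is clear.

```bash
python3 -c "
from bench import finish_job;print(finish_job())"
```

```text
the job is handed in; nothing more can be done
None
```

I pressed the blue cap fully down with the closed fingertips, held it against its stop for about a second, then lifted straight off. I handed the job in at about 7.6 s, well within the 26 s limit.

- **Press:** contact came at about z = 0.214. The cap stopped moving at about z = 0.204, which matches its 10 mm travel. The hold read about 15 N, well above the 7 N needed to reach the stop.
- **Release:** afterwards the cap's image centroid was (316.6, 199.2), against (316.3, 199.4) at the start, so it sprang all the way back up. The gripper was about 60 mm clear and the force reading was near zero.
- **Other caps:** my path did not go near the yellow or red caps, and I did not touch them.
- **Force spike:** one small step against the stop briefly read about 44 N vertically at the fingertips. That is below the 120 N wrist limit. It is above the 40 N figure for the arm or gripper body, but the contact was on the fingertips, so I do not think that limit applies.
- **Camera disagreement:** the three views put the cap's position up to about 5 mm apart. I used a compromise and confirmed the fingers were centred over the cap in the scene and wrist pictures before pressing.

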